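Seat the camera's lens barrel in its V-bracket against a square and hold it down

TASK

Refit the lens barrel of the bottle camera: first stand the blue angle plate as a stop in front of the V-bracket (the end facing away from the robot), centred, its bare steel face flush against the bracket's front face, and let go of it. Then take the black barrel from the tray and lay it gently in the V, lens end forward and up to the steel face. Finish holding: keep pressing the barrel straight down with the fingers, with about a kilogram's weight (10 to 15 newtons), so that it bears on both jaws while a colleague gets ready to strap it, and leave the plate where it stands and the strap, screwdriver and counter alone.

Things in the scene. Friction and masses are not known exactly. Their poses are not given: they have to be found in the camera images.
- bracket: V-bracket, fixed: grey foot plate 100 x 100 x 12 mm carrying a bare steel 90 degree V-block, 80 mm long, 42 mm wide (narrower than the barrel), top 49.6 mm above the bench. The V runs along its x axis, open at both ends; +x is the front, roughly away from the robot. Origin on the bench under the V-block's middle; flat front face at x = +40 mm; foot from x = -60 to +40 mm, 50 mm to either side
- jaw_left: left half of the V-block, its 45 degree flank faces up and inward; same origin and axes as the bracket. Fixed
- jaw_right: right half of the V-block, mirror of the left one; same origin and axes as the bracket. Fixed
- v_front (a point): point in the plane of the V-bracket's front face where the barrel's axis, and the middle of its lens end, lie when the barrel is seated: 64 mm above the bench, 40 mm ahead of the bracket's origin. x points out of the front face along the V, z up
- barrel_center (a point): middle of the lens barrel: black cylinder 48 mm across, 100 mm long, orange band near the lens end, recessed glass in that end; at the other end an aluminium cover and a steel plug reach 14 mm farther. About 0.3 kg. It lies on its side, axis 24 mm above what it lies on, free to roll; x points along the axis to the lens end
- lens_end (a point): centre of the lens end of the barrel (the rim round the glass), 50 mm from its middle; x points out along the axis
- tray: shallow stainless tray in which the barrel lies at the start, 300 x 200 mm, floor 2 mm thick, walls 24 mm high, fixed. Origin at the centre of its underside
- web_grip (a point): grip point of the angle plate: in its upright web, 56 mm above its underside, 30 mm behind its steel face. Bare steel leg 90 wide, 70 high, 8 mm thick; blue foot 90 x 70 x 8 mm; blue web in the middle, square to the leg, 10 mm thick, 69 mm high, 42 mm deep at the top. About 0.6 kg, stands on its foot. x points from the face back along the web, z up
- plate_face (a point): centre of the angle plate's bare steel face, 35 mm above its underside; x points from the face back into the plate, z up (when flush against the bracket, its x and the bracket's x point the same way)
- strap: U-shaped aluminium strap, 78 x 85 x 16 mm, lying on its side beyond the work; not to be disturbed. Origin between its legs where the bend begins, on the bench
- driver: screwdriver with a yellow handle, 187 mm long, lying on the bench; not to be disturbed. Origin under its middle
- counter: round hand tally counter, 54 x 55 x 19 mm, lying on the bench; not to be disturbed. Origin under its middle
Mind the look-alikes: they are no part of the job. What is shaped like the part that bears web_grip but turquoise or yellow is not meant.

How it is judged:
By the outcome, as a careful person would: the job done as asked, in the order asked, and still so for the second after the job is handed in, while the arm keeps its last pose, push and grip.
It also fails if it takes over 61 s, if anything falls off the work surface, if the arm or the gripper's body presses on something with over 40 N, if the wrist force passes 120 N, or if a joint passes its speed limit or range.

ROBOT

A 7-joint arm with a two-finger parallel gripper is mounted at the origin on a cart in front of the work surface, level with it; the furniture and walls round the work are solid. World frame = base frame: x ahead of the robot, y to its left, z up, the work surface at z = 0. Lengths are in m, angles in rad, forces in N, time in s.
With the tool pointing down it reaches from about 0.425 to 1.025 m from the base axis. Payload 3.6 kg.
Tool frame: the origin (TCP) lies between the finger pads; the fingertips stand 17 mm ahead of it and the grasp point (between the pads) lies 2 mm behind it; z points along the fingers, y is the line along which they close (so a half turn about z gives the same grasp; the last joint's range is limited). The gripper opens to 85 mm and grips with 20 to 120 N. Pads are 22 mm wide; open, the fingers measure 114 mm over their backs; the gripper's body (76 mm by 85 mm) begins 54 mm behind the grasp point. The pads swing forward as they close: fully open they stand 13 mm farther back than shut.
Start: joints at [-1.371, 0.591, 0.048, 1.609, -0.033, 0.943, -0.034], TCP at [0.21, 0.694, 0.248] pointing down, gripper open.
Joint ranges: [-2.69, 2.69], [-0.47, 2.24], [-1.27, 1.36], [0.19, 2.51], [-1.53, 4.68], [0.08, 2.07], [-3.09, 3.09]. Speed limits (rad/s): [2.57, 2.57, 3.14, 3.14, 3.14, 3.14, 3.14].

INTERFACE

Orientations are given as [roll, pitch, yaw] about the fixed x, y, z axes, in that order (R = Rz(yaw) Ry(pitch) Rx(roll)).
In Python, from bench import robot, imaging, ticket gives the robot as it stands. Calls block until the motion is done:
- robot.movep(position, orientation): joint-space move of the TCP to a pose.
- robot.servo_line(position, rot=None, max_speed=0.15): straight line of the TCP; rot=None keeps the orientation; max_speed is the mean speed in m/s.
- robot.movej(angles): joint-space move.
- robot.open_jaws() and robot.grasp(effort=None): open the fingers fully, or close them until they stop; effort is the grip in N (None keeps the last).
- robot.pause(seconds).
- robot.inverse_kinematics(position, orientation): joint angles nearest the present ones, or None.
- imaging.read_camera(name): name is "scene" or "top" or "wrist"; returns (picture, depth): 384x512x3 uint8, red, green, blue; 384x512 float32, m along the optical axis (not along the pixel's ray), 0 where there is no reading.
- imaging.camera_model(name): a dict with "fx", "fy", "cx", "cy" (pixels), "R" (3x3) and "t" (3): a world point X has camera coordinates R X + t. Camera axes: x right, y down, z forward; pixel columns grow to the right and rows downward; lengths in m; the calibration is good to about 2 mm. The wrist camera is an equidistant fisheye: a pixel r from the principal point sees the ray r / f radians off the axis. A picture is of the moment at which its call begins: read the wrist's pose just before it. camera_model takes no time and is no camera call; for the wrist camera it gives the pose at the moment of the call.
A pose or a line that the arm cannot do raises robot.IKError and nothing moves.
- ticket.hand_in(): hands the job in; it is judged then, once.
Readings, each from a call of its own:
- robot.current_t(): time.
- robot.current_joint_positions(): joint angles.
- robot.current_qvel(): joint speeds.
- robot.current_effort(): joint torques, N m.
- robot.current_tcp_pos(): TCP position.
- robot.current_eef_rot(): TCP orientation.
- robot.current_wrist_force(): force on the tool from outside, world axes, zero at the start.
- robot.current_wrist_torque(): the same for the moment, N m.
- robot.current_gripper_width(): finger opening in m.
- robot.current_grip_force(): force on a finger pad.
Only numpy, scipy, OpenCV 4.12 (cv2) and the standard library are available. Lean on these libraries where they do the work, as an engineer would, in place of code of your own. Each camera call takes 0.05 s, during which the arm holds its last target. There are 200 camera calls.

## Working session

There is one attempt and no reset: what is moved stays moved. The work goes in short steps, each a Python script; the robot and the scene stay as the last script left them, time stands still between calls to the robot, and variables do not carry over. Pictures are saved under pics/ and viewed, at most 13 in all, crops included, and the job is handed in when it is done.

```bash
ls; mkdir -p pics
python3 - <<'E'
from bench import robot, imaging
import cv2,numpy as np
for n in ("scene","top"):
    p,d=imaging.read_camera(n); np.savez(f"pics/{n}0.npz",p=p,d=d)
    cv2.imwrite(f"pics/{n}0.png",cv2.resize(p[...,::-1],(800,600),interpolation=cv2.INTER_CUBIC))
    m=imaging.camera_model(n); print(n,{k:np.round(v,3).tolist() for k,v in m.items()}, (d>0).mean())
print(robot.current_t(),robot.current_eef_rot(),robot.current_tcp_pos())
E
```

```text
pics
scene {'fx': 396.836, 'fy': 396.836, 'cx': 256.267, 'cy': 189.307, 'R': [[-0.744, -0.668, 0.017], [-0.367, 0.388, -0.845], [0.558, -0.635, -0.534]], 't': [0.424, 0.294, 0.696]} 0.9962158203125
top {'fx': 429.398, 'fy': 429.398, 'cx': 259.992, 'cy': 190.744, 'R': [[-0.003, -1.0, 0.023], [-0.997, 0.001, -0.081], [0.081, -0.023, -0.996]], 't': [-0.024, 0.572, 1.16]} 0.9960428873697916
0.1 [-3.13958323e+00  1.12534939e-04  2.84789710e+00] [0.20972056 0.69326393 0.24727023]
```

View pics/top0.png

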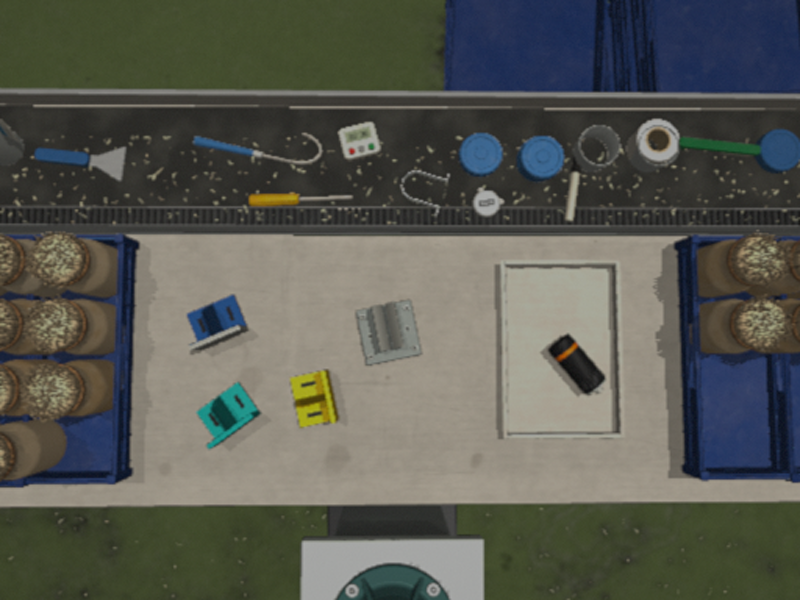

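View pics/scene0.png

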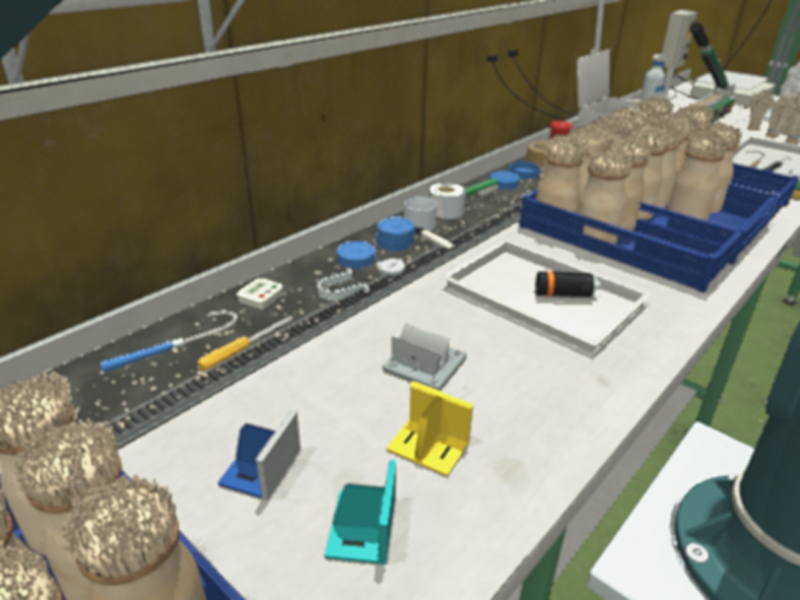

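The top view (+x up, +y left, 800-px picture) shows the blue plate at (215,322), bracket (388,332), barrel (575,363) with its orange lens end at (565,350) and tray (560,350). The turquoise (228,413) and yellow (315,398) plates are decoys. The scene view agrees: the blue plate's steel face points towards the robot.

```bash
cat > h.py <<'E'
from bench import robot, imaging
import cv2, numpy as np
def cloud(n, p=None, d=None):
    if p is None: p,d=imaging.read_camera(n)
    m=imaging.camera_model(n); v,u=np.mgrid[:384,:512]
    c=np.stack([(u-m["cx"])/m["fx"]*d,(v-m["cy"])/m["fy"]*d,d],-1)
    return p,(c-m["t"])@np.asarray(m["R"])   # R^T (c-t)
def rect(xy):
    (c,s,a)=cv2.minAreaRect((xy*1000).astype(np.float32)); return np.round(c,1),np.round(s,1),round(a,2)
E
python3 - <<'E'
from h import *
f=np.load("pics/top0.npz"); p,X=cloud("top",f["p"],f["d"])
hsv=cv2.cvtColor(p,cv2.COLOR_RGB2HSV); H,S,V=[hsv[...,i] for i in range(3)]; Z=X[...,2]
v,u=np.mgrid[:384,:512]
def box(u0,u1,v0,v1): return (u>u0*.64)&(u<u1*.64)&(v>v0*.64)&(v<v1*.64)
print("bench z",np.median(Z[box(420,480,260,480)]))
b=box(340,435,285,380)
foot=b&(Z>.007)&(Z<.02); blk=b&(Z>.02)
print("foot",rect(X[b&(Z>.007)][:,:2]),"blk",rect(X[blk][:,:2]),Z[blk].max())
for lo in (.04,.045): print(" blk top",rect(X[b&(Z>lo)][:,:2]))
q=box(175,260,280,365)
print("plate all",rect(X[q&(Z>.004)][:,:2]),"maxz",Z[q].max())
top=q&(Z>.060); blue=(S>110)
print("legtop",rect(X[top&~blue][:,:2]),(top&~blue).sum(),"webtop",rect(X[top&blue][:,:2]),(top&blue).sum(), "foot blue",rect(X[q&blue&(Z<.02)][:,:2]))
r=box(530,615,325,400); bl=r&(V<75)&(Z>.015)
xy=X[bl][:,:2]; print("barrel",rect(xy),Z[bl].max(), bl.sum())
o=r&(S>150)&(H<20)&(V>120); print("orange",X[o].mean(0),o.sum())
y=box(280,345,360,435); print("yellow",rect(X[y&(Z>.004)][:,:2]))
t=box(490,630,255,445)&(Z>.015)&~box(530,612,325,400); print("tray",rect(X[t][:,:2]))
E
```

```text
bench z -0.0012186481578041642
foot (array([514.1,   8.3]), array([99.7, 99.3]), 11.47) blk (array([519.8,   9.1]), array([87.8, 42.2]), 11.44) 1.2030035898427216
 blk top (array([519.7,   9.4]), array([87.8, 41.6]), 11.44)
 blk top (array([519.7,   9.6]), array([87.8, 41.1]), 11.38)
plate all (array([526.3, 191.9]), array([379.2, 133.3]), 89.96) maxz 1.2030035898427216
legtop (array([500.9, 172.3]), array([340.9,  41. ]), 88.65) 141 webtop (array([491.6, 168.5]), array([330.2,  48.9]), 76.33) 85 foot blue (array([537. , 312.7]), array([57.9, 88.2]), 21.58)
barrel (array([ 484. , -189.5]), array([372.8,  92.5]), 78.34) 1.2030035898427216 567
orange [ 0.47862036 -0.30432997  0.04502914] 39
yellow (array([406.5,  97.6]), array([103.9, 212.1]), 10.15)
tray (array([ 484.7, -201.9]), array([315.2, 408.5]), 0.04)
```

Run:
```python
from h import *
f=np.load("pics/top0.npz"); p,X=cloud("top",f["p"],f["d"])
hsv=cv2.cvtColor(p,cv2.COLOR_RGB2HSV); H,S,V=[hsv[...,i] for i in range(3)]; Z=np.where(f["d"]>0,X[...,2],-1); Z[Z>.15]=-1
v,u=np.mgrid[:384,:512]
def box(u0,u1,v0,v1): return (u>u0*.64)&(u<u1*.64)&(v>v0*.64)&(v<v1*.64)
b=box(340,435,285,380); blk=b&(Z>.02)
print("foot",rect(X[b&(Z>.004)&(Z<.02)][:,:2]),"blk",rect(X[blk][:,:2]),Z[blk].max())
q=box(175,260,280,365); blue=(S>110)
top=q&(Z>.060)
for n,m in (("all",q&(Z>.004)),("legtop",top&~blue),("webtop",top&blue),("foot",q&blue&(Z>.004)&(Z<.02))):
    print(n,rect(X[m][:,:2]),m.sum(),Z[m].max())
r=box(530,615,325,400); bl=r&(Z>.03)
print("barrel",rect(X[bl][:,:2]),Z[bl].max(), bl.sum()); 
xy=X[bl][:,:2]; w,e=np.linalg.eigh(np.cov(xy.T)); print(e[:,1],np.degrees(np.arctan2(*e[::-1,1])),xy.mean(0))
o=r&(S>150)&(H<20)&(V>120)&(Z>0); print("orange",X[o].mean(0))
y=box(280,345,360,435); print("yellow",rect(X[y&(Z>.004)][:,:2]))
t=box(490,630,255,445)&(Z>.015)&~box(530,612,325,400); print("tray",rect(X[t][:,:2]))
```

```text
foot (array([512.9,   6.2]), array([165.7, 165.6]), 88.0) blk (array([523.8,   9.9]), array([79.6, 42.2]), 11.32) 0.05356646386215169
all (array([526.4, 308.3]), array([146.5, 133.3]), 89.96) 838 0.07529094807681733
legtop (array([505.1, 300.3]), array([ 9.5, 90.8]), 23.29) 129 0.07529094807681733
webtop (array([535.5, 299.1]), array([46.1, 59.1]), 23.46) 83 0.0739617970088622
foot (array([536.3, 312.3]), array([57.9, 87.5]), 22.62) 364 0.01970198327042212
barrel (array([ 453.2, -324.9]), array([111.5,  47.7]), 40.0) 0.05571743356656866 644
[-0.76892973 -0.6393333 ] -140.2578769837666 [ 0.45540121 -0.32064521]
orange [ 0.47862036 -0.30432997  0.04502914]
yellow (array([398.5, 142.2]), array([104.8, 115. ]), 5.82)
tray (array([ 484.7, -298.4]), array([215.9, 315.1]), 89.95)
```

```bash
cat >> h.py <<'E'
from math import radians as rad, cos, sin, pi
def ori(deg): return [pi,0,rad((deg+180)%360-180)]
def snap(n,name,up=None):
    p,d=imaging.read_camera(n); np.savez(f"pics/{name}.npz",p=p,d=d); cv2.imwrite(f"pics/{name}.png",cv2.resize(p[...,::-1],(800,600)))
    return p,d
E
python3 - <<'E'
from h import *
for nm,pos,y in (("plate",[.529,.3106,.2],23.3),("br",[.58,.02,.2],11.3),("barrel",[.4576,-.3212,.2],40),("place",[.514,.008,.2],11.3)):
    for k in (0,180):
        q=robot.inverse_kinematics(pos,ori(y+k)); print(nm,k,None if q is None else np.round(q,2))
robot.movep([.529,.3106,.22],ori(23.3+180))
print(robot.current_t(),robot.current_tcp_pos())
m=imaging.camera_model("wrist"); print({k:np.round(v,3).tolist() for k,v in m.items()})
snap("wrist","w1")
E
```

```text
plate 0 [-1.05  0.6   0.66  1.93 -0.5   0.79 -1.28]
plate 180 [-0.54  0.51 -0.1   1.9   0.07  0.73  1.3 ]
br 0 [-0.63  0.58  0.74  2.   -0.56  0.77 -0.92]
br 180 [-0.16  0.47  0.07  1.98 -0.05  0.69  1.7 ]
barrel 0 [-0.21  0.78  1.18  2.06 -0.91  0.97  0.59]
barrel 180 [ 0.26  0.47  0.36  2.04 -0.26  0.68  3.06]
place 0 [-0.65  0.5   0.75  2.14 -0.54  0.69 -0.91]
place 180 [-0.18  0.4   0.1   2.13 -0.07  0.62  1.73]
1.9167 [0.52853911 0.31205525 0.22014623]
{'fx': 297.319, 'fy': 297.319, 'cx': 253.692, 'cy': 190.205, 'R': [[-0.398, 0.918, 0.001], [0.869, 0.376, 0.322], [0.295, 0.129, -0.947]], 't': [-0.076, -0.609, 0.158]}
```

View pics/w1.png

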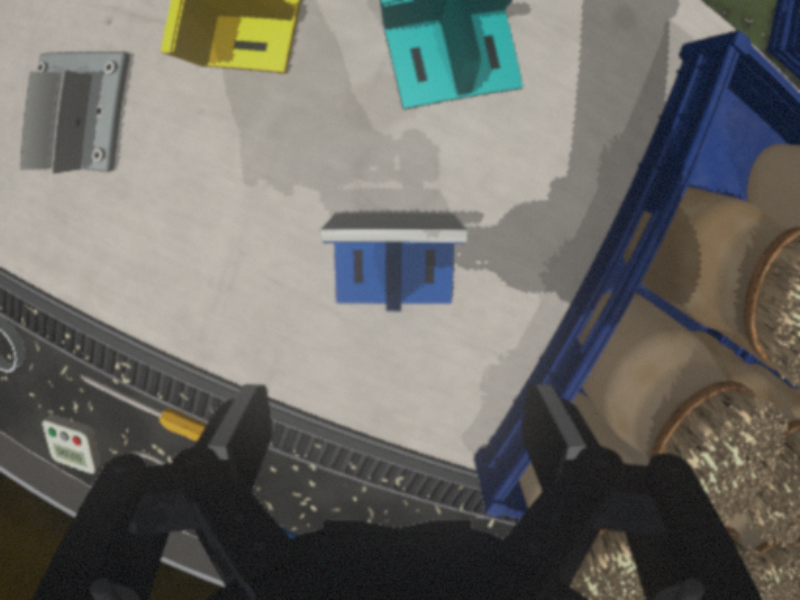

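```bash
cat >> h.py <<'E'
def wray(px,z,m=None):
    """wrist pixels (512x384) -> world points on plane z"""
    m=m or imaging.camera_model("wrist"); R=np.asarray(m["R"]); C=-R.T@np.asarray(m["t"])
    a=(np.atleast_2d(px)-[m["cx"],m["cy"]])/m["fx"]; r=np.linalg.norm(a,axis=1)[:,None]
    d=np.hstack([a*np.sinc(r/pi),np.cos(r)])@R
    return C+d*((z-C[2])/d[:,2])[:,None]
E
python3 - <<'E'
from h import *
f=np.load("pics/w1.npz");p=f["p"]
hsv=cv2.cvtColor(p,cv2.COLOR_RGB2HSV);H,S,V=[hsv[...,i].astype(int) for i in range(3)]
v,u=np.mgrid[:384,:512]
roi=(u>195)&(u<310)&(v>125)&(v<205)
leg=roi&(V>170)&(S<40)&(v>143)&(v<157)&(u>204)&(u<301)
n,l,st,_=cv2.connectedComponentsWithStats(leg.astype(np.uint8)); i=1+st[1:,4].argmax(); vs,us=np.where(l==i)
L=wray(np.c_[us,vs],.07)[:,:2]; print("leg",st[i],rect(L))
web=roi&(S>110)&(V<75)&(abs(u-252)<8)
for r in range(158,198,6): print(r,V[r,240:264])
vs,us=np.where(web); W=wray(np.c_[us,vs],.069)[:,:2]; print("web",rect(W),W.mean(0),web.sum())
print(robot.current_tcp_pos(),robot.current_eef_rot())
E
```

```text
leg [205 147  93  10 605] (array([503.9, 297.9]), array([ 8.7, 87.5]), 23.11)
158 [144 144 141 139 142 137 120  92  85  79  81  76  80  79  75  75  78  99
 108 111 110 108 111 113]
164 [143 140 139 138 139 134 115  86  72  71  70  72  73  73  71  69  81 104
 110 111 111 109 114 113]
170 [144 141 139 139 139 134 111  89  77  70  74  75  68  75  71  71  83 100
 113 111 111 109 112 111]
176 [152 146 140 141 139 136 112  87  73  72  74  73  74  76  74  74  83 102
 112 111 111 112 113 114]
182 [157 155 158 151 145 136 120  92  78  72  77  74  75  78  76  74  85 101
 109 112 115 114 110 113]
188 [156 155 154 155 155 150 132 101  80  73  77  78  76  79  79  79  88 106
 113 115 115 117 131 143]
194 [155 153 155 152 154 153 134 104  85  83  82  76  83  80  76  83 105 136
 150 152 151 155 155 157]
web (array([0., 0.]), array([0., 0.]), 0.0) [nan nan] 0
[0.52845561 0.31219139 0.22009163] [ 3.14072556e+00  3.44270924e-04 -2.73281944e+00]<stdin>:11: RuntimeWarning: Mean of empty slice.
  ret = um.true_divide(
```

The close wrist view shows the blue plate centred at (393,265), its web strip at u≈393 between the open fingers (250 and 550) and the leg top at v≈236. It agrees with the top view to 2 mm, so I'll grasp it.

```bash
cat >> h.py <<'E'
def line(pos,deg,speed=.15,fix=True):
    """straight move, then one correction of the steady-state error"""
    pos=np.array(pos,float); robot.servo_line(pos,ori(deg),max_speed=speed)
    if fix:
        robot.pause(.1); e=pos-robot.current_tcp_pos(); robot.servo_line(pos+e,ori(deg),max_speed=.05)
    return pos-robot.current_tcp_pos()
E=np.array([cos(rad(11.35)),sin(rad(11.35)),0]); N=np.array([-E[1],E[0],0]); O=np.array([.5239,.0101,0])
def st():
    print("t",round(robot.current_t(),2),"tcp",np.round(robot.current_tcp_pos(),4),"rpy",np.round(np.degrees(robot.current_eef_rot()),2),"F",np.round(robot.current_wrist_force(),1),"w",round(robot.current_gripper_width(),4))
E
python3 - <<'E'
from h import *
robot.servo_line([.5284,.3093,.10],ori(203.2),max_speed=.15)
print(line([.5284,.3093,.058],203.2,.1)); st()
robot.grasp(60); st(); print(robot.current_grip_force())
robot.servo_line([.5284,.3093,.13],ori(203.2),max_speed=.12); st()
g=O+92*E/1000
robot.servo_line([g[0],g[1],.13],ori(191.35),max_speed=.2); st()
print(line([g[0],g[1],.073],191.35,.1)); st()
snap("top","t2"); snap("scene","s2")
p=cv2.imread("pics/t2.png"); s=cv2.imread("pics/s2.png")
cv2.imwrite("pics/c2.png",np.hstack([cv2.resize(p[230:400,270:470],(400,340)),cv2.resize(s[280:450,330:530],(400,340))]))
E
```

```text
[0.00032243 0.00029695 0.0002057 ]
t 3.83 tcp [0.5281 0.309  0.0578] rpy [ 1.800e+02  3.000e-02 -1.568e+02] F [ 0.9 -0.7  0.4] w 0.0851
t 4.51 tcp [0.5279 0.3094 0.0575] rpy [ 1.7998e+02  2.0000e-02 -1.5678e+02] F [ 0.2  0.6 -0.4] w 0.0086
60.826005935668945
t 5.27 tcp [0.5277 0.3087 0.1294] rpy [-1.7997e+02 -1.0000e-01 -1.5681e+02] F [-0.6  0.1 -5.5] w 0.0089
t 6.88 tcp [0.6137 0.0303 0.1299] rpy [ 1.7992e+02 -2.0000e-02 -1.6850e+02] F [-0.4  0.7 -5. ] w 0.009
[0.00072839 0.00018307 0.00033621]
t 7.95 tcp [0.6134 0.028  0.0727] rpy [-1.7999e+02  3.0000e-02 -1.6866e+02] F [-0.3  0.2 -5. ] w 0.0089
```

View pics/c2.png

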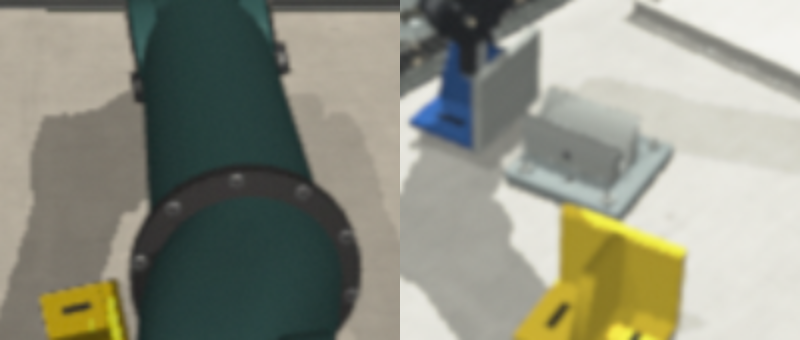

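The crop shows the plate upright in the fingers with its steel face (left half occluded by the arm) towards the bracket's front, clear of it. Next is a wrist look to check centring.

Run:
```python
from h import *
import pickle
pickle.dump(imaging.camera_model("wrist"),open("pics/w3.pkl","wb"))
snap("wrist","w3")
```

```text
(no output)
```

View pics/w3.png

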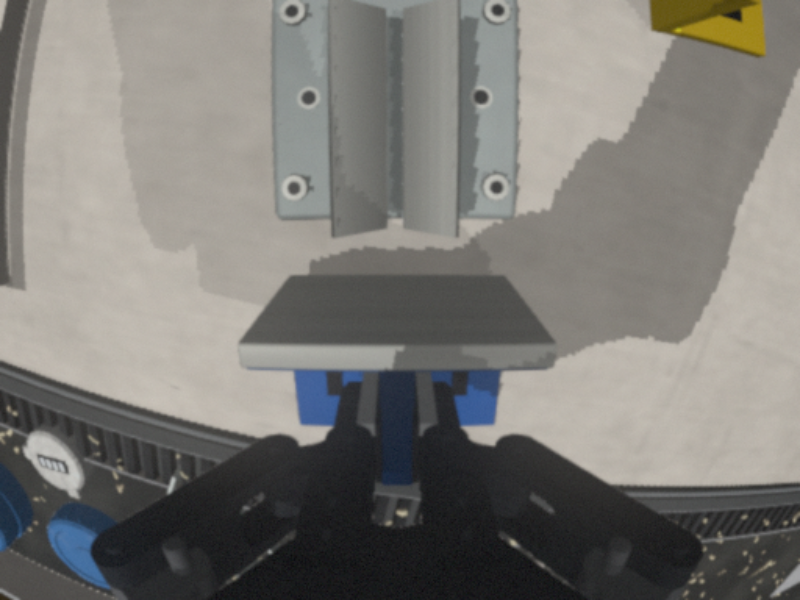

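The picture shows the leg's top front edge from (241,345) to (554,345). The block's front top corners are at (332,237) and (459,237), and the foot's front corners at (277,217) and (516,217).

Run:
```python
from h import *
import pickle
m=pickle.load(open("pics/w3.pkl","rb"))
def w(pts,z):
    X=wray(np.array(pts)*.64,z,m); d=X[1]-X[0]; c=X.mean(0)
    print(np.round(X,4).tolist(),"len",round(np.linalg.norm(d),4),"yaw",round(np.degrees(np.arctan2(d[1],d[0]))+90,2)," along",round((c-O)@E,4),"lat",round((c-O)@N,4))
w([(554,345),(241,345)],.0852); w([(459,237),(332,237)],.0496); w([(516,217),(277,217)],.012); w([(505,276),(289,276)],.0152)
```

```text
[[0.5747, 0.0639, 0.0852], [0.5918, -0.021, 0.0852]] len 0.0866 yaw 11.37  along 0.0604 lat -0.0005
[[0.5571, 0.0367, 0.0496], [0.5653, -0.0039, 0.0496]] len 0.0414 yaw 11.37  along 0.0378 lat -0.0012
[[0.5502, 0.0646, 0.012], [0.5696, -0.0317, 0.012]] len 0.0982 yaw 11.38  along 0.0365 lat -0.0009
[[0.5749, 0.0655, 0.0152], [0.5926, -0.0226, 0.0152]] len 0.0899 yaw 11.38  along 0.0609 lat -0.0006
```

```bash
sed -i 's/O=np.array(\[.5239,.0101,0\])/O=np.array([.5239,.0101,0])-.0005*N/' h.py
python3 - <<'E'
from h import *
def at(a,z): return O+a*E+[0,0,z]
print(line(at(.092,.060),191.37,.1)); st()
line(at(.075,.0585),191.37,.08); st()
cmd=at(.075,.0585)
F0=robot.current_wrist_force()
for i in range(20):
    cmd=cmd-.0007*E; robot.servo_line(cmd,ori(191.37),max_speed=.03)
    F=robot.current_wrist_force()-F0
    if i%3==0 or F@E>5: print(i,np.round((robot.current_tcp_pos()-O)@E,4),np.round(F,1),round(F@E,1))
    if F@E>12: break
st()
E
```

```text
[-4.54392509e-04 -8.24374161e-05 -6.01027348e-04]
t 8.72 tcp [0.6147 0.0278 0.0606] rpy [-1.8000e+02  3.0000e-02 -1.6863e+02] F [-0.  -0.7 -5.2] w 0.0088
t 9.44 tcp [0.597  0.0244 0.0583] rpy [ 1.8000e+02  2.0000e-02 -1.6863e+02] F [-0.7 -0.1 -5.5] w 0.0088
0 0.0744 [ 0.1 -0.2  0.5] 0.0
3 0.0721 [ 0.7  1.3 -0. ] 1.0
6 0.07 [0.6 0.1 0.3] 0.6
9 0.0691 [ 3.6  0.8 -0.7] 3.7
10 0.0691 [ 5.4  1.9 -2.2] 5.7
11 0.0691 [ 7.   1.4 -2.7] 7.1
12 0.069 [ 7.6  0.9 -3.2] 7.7
13 0.0689 [ 7.7  2.  -4.1] 7.9
14 0.0689 [ 8.   1.4 -4.6] 8.1
15 0.0689 [ 9.1  1.5 -5.1] 9.2
16 0.0688 [10.2  2.5 -6. ] 10.5
17 0.0688 [11.7  1.6 -6.6] 11.8
18 0.0687 [12.4  2.2 -7.9] 12.5
t 14.19 tcp [0.5914 0.0232 0.0594] rpy [-179.99    0.83 -168.59] F [ 11.7   2.1 -13.4] w 0.009
```

Run:
```python
from h import *
def at(a,z): return O+a*E+[0,0,z]
robot.servo_line(at(.0695,.0585),ori(191.37),max_speed=.03); st()
for z in (.0575,.057,.0565,.056):
    robot.servo_line(at(.0685,z),ori(191.37),max_speed=.02); st()
    if robot.current_wrist_force()[2]>0: break
robot.open_jaws(); st()
robot.servo_line(robot.current_tcp_pos()+[0,0,.10],ori(191.37),max_speed=.15)
import pickle
line(at(.085,.17),191.37,.15)
pickle.dump(imaging.camera_model("wrist"),open("pics/w4.pkl","wb")); snap("wrist","w4"); snap("scene","s4");st()
s=cv2.imread("pics/s4.png");w=cv2.imread("pics/w4.png")
cv2.imwrite("pics/c4.png",np.hstack([cv2.resize(w[100:500,200:600],(400,400)),cv2.resize(s[300:430,350:480],(400,400))]))
```

```text
t 14.6 tcp [0.5918 0.0233 0.0585] rpy [ 1.8000e+02 -2.0000e-02 -1.6863e+02] F [ 2.7  0.9 -5.6] w 0.0088
t 14.85 tcp [0.5918 0.0232 0.0578] rpy [-1.8000e+02  9.0000e-02 -1.6862e+02] F [ 4.4  1.1 -4.4] w 0.0093
t 15.1 tcp [0.5918 0.0232 0.0575] rpy [-1.8000e+02  8.0000e-02 -1.6862e+02] F [4.1 1.7 0. ] w 0.0088
t 15.82 tcp [0.5911 0.0231 0.057 ] rpy [ 1.8000e+02 -1.0000e-02 -1.6863e+02] F [-0.4 -0.   1.2] w 0.0852
t 17.38 tcp [0.6083 0.0265 0.171 ] rpy [ 1.8000e+02 -2.0000e-02 -1.6863e+02] F [ 0.4  0.8 -0.7] w 0.0853
```

View pics/c4.png

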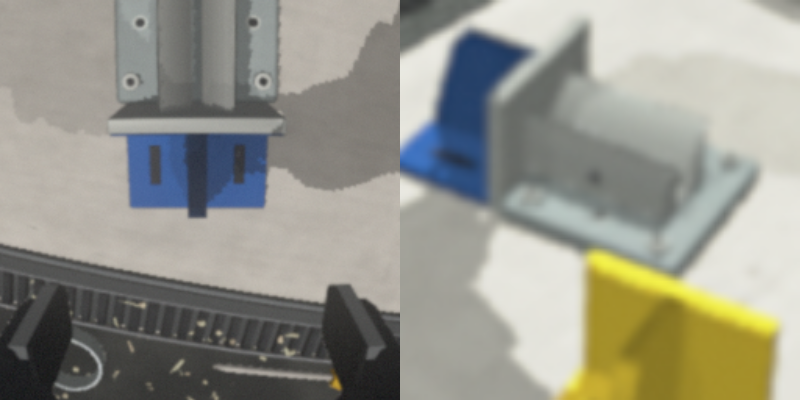

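Plate stands flush and centred: in the left crop the leg top meets the block's front at v≈118 with the web in line with the V, and in the right crop there is no gap. Now the barrel.

Run:
```python
from h import *
import pickle
robot.servo_line(robot.current_tcp_pos()+[0,0,.06],None,max_speed=.2)
robot.movep([.4576,-.3212,.20],ori(40)); robot.pause(.15); st(); print(np.round(robot.current_joint_positions(),2))
pickle.dump(imaging.camera_model("wrist"),open("pics/w5.pkl","wb")); snap("wrist","w5")
```

```text
t 19.4 tcp [ 0.4585 -0.3201  0.1997] rpy [-1.7997e+02 -3.0000e-02  4.0160e+01] F [ 0.6 -0.7  0.4] w 0.0858
[ 0.09  0.52  0.62  2.05 -0.45  0.71  0.12]
```

View pics/w5.png

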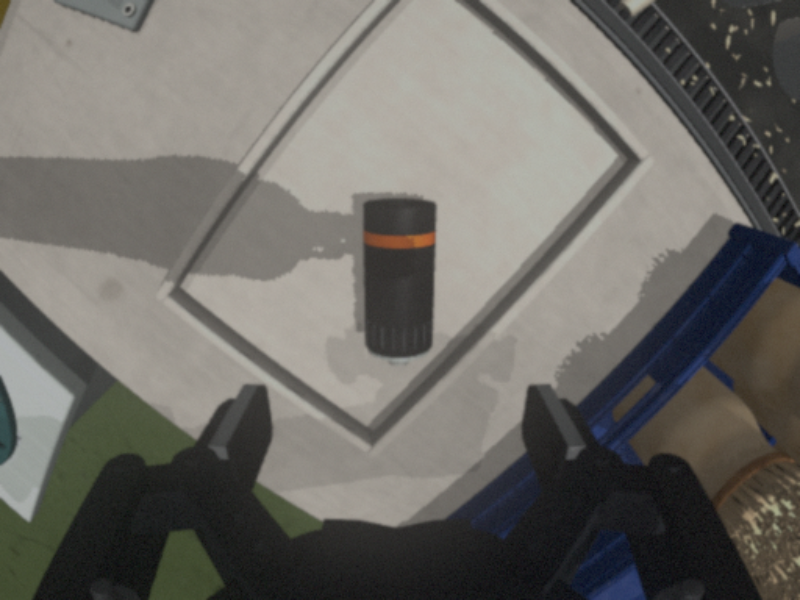

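The wrist view shows the barrel aligned with the tool: orange band at (399,241), sides at u≈364 and 434, lens end at v≈199, and the fingers well clear of the tray walls.

Run:
```python
from h import *
import pickle
m=pickle.load(open("pics/w5.pkl","rb"))
X=wray(np.array([(399.5,199),(399.5,241)])*.64,.05,m); 
Y=wray(np.array([(399.7,210),(399,340)])*.64,.04,m); d=Y[0]-Y[1]
yaw=np.arctan2(d[1],d[0]); c=X[0]-.05*np.array([np.cos(yaw),np.sin(yaw),0])
print(np.round(X,4),"yaw",np.degrees(yaw),"centre",np.round(c,4))
```

```text
[[ 0.4985 -0.2896  0.05  ]
 [ 0.479  -0.3061  0.05  ]] yaw 39.999271800248074 centre [ 0.4602 -0.3218  0.05  ]
```

Run:
```python
from h import *
import pickle
c=np.array([.459,-.3215,0])
robot.servo_line(c+[0,0,.09],ori(40),max_speed=.15)
print(line(c+[0,0,.022],40,.08)); st()
robot.grasp(30); st(); zg=robot.current_tcp_pos()[2]
robot.servo_line(c+[0,0,.14],ori(40),max_speed=.12); st()
g=O-.022*E
robot.servo_line(g+[0,0,.14],ori(11.37),max_speed=.22); st()
print(line(g+[0,0,.085],11.37,.1)); st(); print("zg",zg)
pickle.dump(imaging.camera_model("wrist"),open("pics/w6.pkl","wb")); snap("wrist","w6")
```

```text
[ 0.00015783 -0.00027577  0.00020653]
t 21.68 tcp [ 0.4588 -0.3212  0.0218] rpy [ 1.7998e+02 -1.0000e-02  4.0010e+01] F [0.4 0.6 0.1] w 0.0853
t 22.12 tcp [ 0.4588 -0.3213  0.0217] rpy [ 1.7999e+02 -1.0000e-02  4.0000e+01] F [0.6 0.2 2.3] w 0.0468
t 23.25 tcp [ 0.4585 -0.321   0.1393] rpy [-1.7991e+02  2.0000e-02  4.0010e+01] F [-0.3  0.1 -1.5] w 0.0472
t 24.9 tcp [0.5022 0.0042 0.1401] rpy [179.96  -0.    11.28] F [-0.3 -0.1 -2.3] w 0.047
[ 0.00039152 -0.00042151  0.00026979]
t 25.95 tcp [0.502  0.0057 0.0847] rpy [-1.800e+02 -3.000e-02  1.138e+01] F [-0.6  0.3 -2.7] w 0.0469
zg 0.021744541014149937
```

View pics/w6.png

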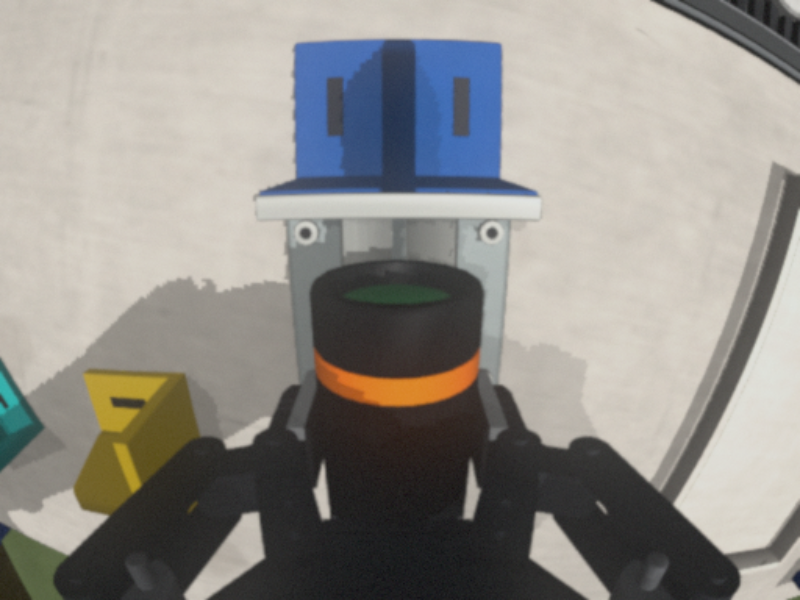

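The picture shows the barrel held but pitched lens-up in the pads: the rim's ellipse is at (398,290) with the glass visible, so its centre of mass lies behind the grip. The plate is flush (leg top at v≈207). I'll lower it 10 mm short of the plate so that the V levels it gently.

Run:
```python
from h import *
import pickle
a=-.020
for z in (.080,.076,.073,.070,.068,.066,.064,.0625,.061,.060,.0595):
    robot.servo_line(O+a*E+[0,0,z],ori(11.37),max_speed=.05)
    F=robot.current_wrist_force(); print(z,np.round(F,1),np.round(robot.current_tcp_pos()[2],4))
    if F[2]>5 or np.linalg.norm(F[:2])>6: break
st()
pickle.dump(imaging.camera_model("wrist"),open("pics/w7.pkl","wb")); snap("wrist","w7"); snap("scene","s7")
s=cv2.imread("pics/s7.png");w=cv2.imread("pics/w7.png")
cv2.imwrite("pics/c7.png",np.hstack([cv2.resize(w[100:500,200:600],(400,400)),cv2.resize(s[280:430,350:500],(400,400))]))
```

```text
0.08 [ 0.6 -0.1 -3.1] 0.0797
0.076 [-0.3  0.3 -2.9] 0.0757
0.073 [ 0.3 -0.2 -2.3] 0.0728
0.07 [-0.3  0.4 -2. ] 0.0698
0.068 [-0.1  0.7 -2. ] 0.0679
0.066 [ 0.2 -0.1 -1.8] 0.0659
0.064 [-0.1 -0.1 -2.5] 0.0639
0.0625 [-0.1 -0.1 -2.2] 0.0624
0.061 [ 0.7 -0.2 -1.7] 0.0609
0.06 [-0.2  0.2  0.7] 0.0602
0.0595 [-0.7 -0.9  5.8] 0.0601
t 28.75 tcp [0.5046 0.0054 0.0601] rpy [-1.7999e+02 -4.0000e-02  1.1370e+01] F [-0.7 -0.9  5.8] w 0.047
```

View pics/c7.png

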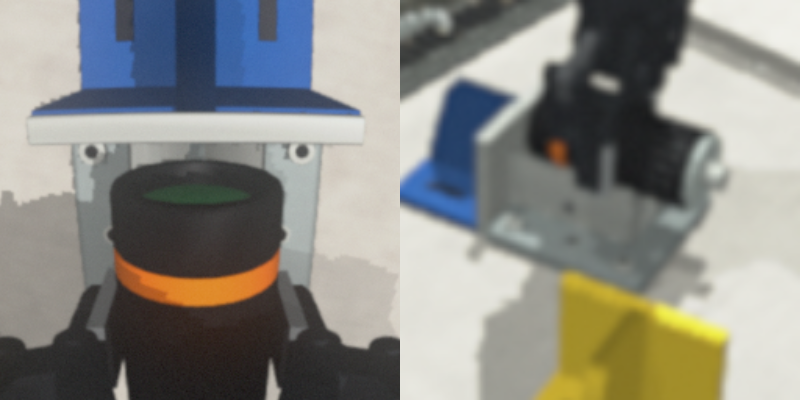

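The barrel lies level in the V; the scene crop shows it straight, cover at (700,170). The wrist camera simply sits ahead of the lens end, so my tilt reading was wrong. Next I measure the remaining gap to the steel face.

Run:
```python
from h import *
import pickle
m=pickle.load(open("pics/w7.pkl","rb")); R=np.array(m["R"]); C=-R.T@np.array(m["t"]); print("cam along",(C-O)@E,C[2])
p=cv2.cvtColor(cv2.imread("pics/w7.png"),cv2.COLOR_BGR2GRAY)
def w(n,pts,z):
    X=wray(np.array(pts)*.64,z,m); print(n,[(round((x-O)@E*1000,1),round((x-O)@N*1000,1)) for x in X])
w("leg top far/near edge",[(398,218),(398,243)],.07)
w("rim sides z=64",[(311,290),(484,290)],.064)
w("rim bottom z=40",[(398,261)],.04)
w("band front/back at top z=88",[(398,378),(398,406)],.088)
w("band edge sides",[(315,350),(480,348)],.064)
print(p[240:420:6,398])
```

```text
cam along 0.0631700177625374 0.18529197383189783
leg top far/near edge [(np.float64(44.8), np.float64(-1.6)), (np.float64(38.4), np.float64(-1.7))]
rim sides z=64 [(np.float64(23.9), np.float64(22.4)), (np.float64(24.0), np.float64(-25.6))]
rim bottom z=40 [(np.float64(26.0), np.float64(-1.8))]
band front/back at top z=88 [(np.float64(9.7), np.float64(-1.6)), (np.float64(1.8), np.float64(-1.7))]
band edge sides [(np.float64(5.6), np.float64(22.4)), (np.float64(6.2), np.float64(-25.6))]
[187 110 116  99  82  78  60  60  65  66  67  44  53  57  57  55  54  56
  57  54  52  54  52  94 153 153 153 152  58  49]
```

Run:
```python
from h import *
def FE():
    f=[]
    for _ in range(4): robot.pause(.02); f.append(robot.current_wrist_force())
    return np.mean(f,0)
z=.0607
robot.servo_line(O-.020*E+[0,0,z],ori(11.37),max_speed=.03)
robot.servo_line(O-.013*E+[0,0,z],ori(11.37),max_speed=.04)
F0=FE(); a=-.013; print(np.round(F0,2)); st()
for i in range(16):
    a+=.0005; robot.servo_line(O+a*E+[0,0,z],ori(11.37),max_speed=.02)
    F=FE()-F0; print(round(a*1000,1),round(float((robot.current_tcp_pos()-O)@E)*1000,2),np.round([F@E,F@N,F[2]],2))
    if F@E<-1.5: break
st()
```

```text
[ 0.49 -0.44 -2.09]
t 29.49 tcp [0.5118 0.0072 0.0606] rpy [ 1.7998e+02 -3.0000e-02  1.1380e+01] F [ 0.8 -0.  -2. ] w 0.0471
-12.5 -12.6 [-0.52  0.86 -0.18]
-12.0 -12.21 [-0.96  0.36  0.12]
-11.5 -11.45 [-0.31  0.41  0.14]
-11.0 -10.88 [-0.4   0.14 -0.15]
-10.5 -10.48 [-0.41  0.65 -0.09]
-10.0 -10.01 [-0.63  0.48 -0.41]
-9.5 -9.47 [ 0.18  0.58 -0.5 ]
-9.0 -8.97 [ 0.14  0.47 -0.01]
-8.5 -8.51 [-0.72  0.6  -0.39]
-8.0 -8.5 [-1.7   0.12  0.39]
t 32.66 tcp [0.5157 0.0079 0.0607] rpy [-1.7999e+02  4.0000e-02  1.1370e+01] F [-1.6 -1.  -1.4] w 0.0471
```

Run:
```python
from h import *
robot.servo_line(O-.0085*E+[0,0,.0600],ori(11.37),max_speed=.02); st()
robot.open_jaws(); st()
robot.servo_line(O-.0085*E+[0,0,.135],ori(11.37),max_speed=.12)
snap("scene","s8"); import pickle
robot.grasp(20); st()
pickle.dump(imaging.camera_model("wrist"),open("pics/w8.pkl","wb")); snap("wrist","w8")
s=cv2.imread("pics/s8.png");w=cv2.imread("pics/w8.png")
cv2.imwrite("pics/c8.png",np.hstack([cv2.resize(w[100:500,200:600],(400,400)),cv2.resize(s[280:430,350:500],(400,400))]))
```

```text
t 32.91 tcp [0.5157 0.0077 0.0602] rpy [ 1.7999e+02 -2.0000e-02  1.1370e+01] F [-0.8 -1.5  2.6] w 0.0471
t 33.38 tcp [0.5159 0.008  0.06  ] rpy [ 1.800e+02 -2.000e-02  1.137e+01] F [-0.1  0.7  0.9] w 0.0852
t 34.97 tcp [0.5157 0.008  0.135 ] rpy [-180.     -0.     11.37] F [-0.6  0.5 -0.3] w 0.0003
```

View pics/c8.png

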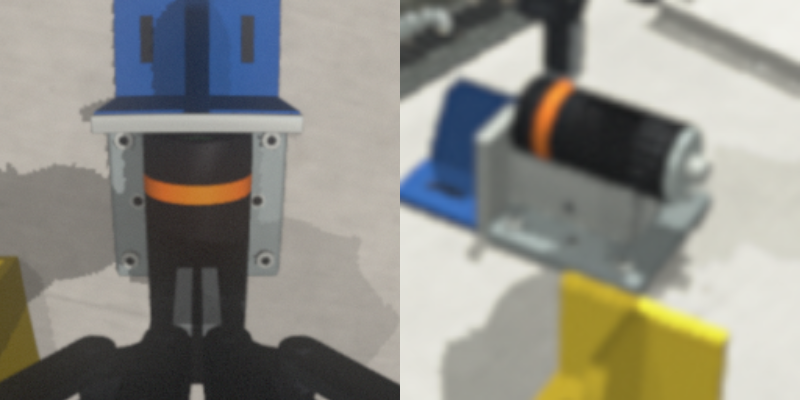

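The barrel is seated with its lens end against the steel leg (wrist crop: leg at v≈123, band at v≈188), and the plate still stands flush. The closed fingers are above the barrel's crown; now press.

Run:
```python
from h import *
def Fm(n=5):
    f=[]
    for _ in range(n): robot.pause(.03); f.append(robot.current_wrist_force())
    return np.mean(f,0)
a=-.005
robot.servo_line(O+a*E+[0,0,.115],ori(11.37),max_speed=.06); F0=Fm(); print(np.round(F0,2))
z=.110; robot.servo_line(O+a*E+[0,0,z],ori(11.37),max_speed=.03)
for i in range(45):
    F=Fm(3)-F0
    if F[2]>1: print(i,round(z,4),np.round(robot.current_tcp_pos()[2],4),np.round(F,1))
    if F[2]>11.6: break
    z-= .001 if F[2]<1 and z>.1065 else .0003
    robot.servo_line(O+a*E+[0,0,z],ori(11.37),max_speed=.02)
robot.pause(.6); print(np.round(Fm()-F0,2)); st(); open("z","w").write(f"{z} {F0[2]}")
```

```text
[-0.17  0.06  0.29]
8 0.1048 0.105 [-0.8 -0.1  4.4]
9 0.1045 0.105 [-1.1  0.1  7.3]
10 0.1042 0.1049 [-2.2  0.7 10.7]
11 0.1039 0.1049 [-2.2  1.  12.6]
[-2.18  0.62 13.4 ]
t 40.71 tcp [0.5192 0.0086 0.1049] rpy [-1.7993e+02 -4.0000e-02  1.1350e+01] F [-3.1  2.1 13.7] w -0.0001
```

Run:
```python
from h import *
z,f0=map(float,open("z").read().split()); a=-.0052
robot.servo_line(O+a*E+[0,0,z+.0001],ori(11.37),max_speed=.01); robot.pause(.7)
f=[]
for _ in range(12): robot.pause(.04); f.append(robot.current_wrist_force())
print(np.round(np.mean(f,0)-[-.17,.06,f0],2),np.round(np.std(f,0),2)); st()
snap("scene","s9"); s=cv2.imread("pics/s9.png"); cv2.imwrite("pics/c9.png",cv2.resize(s[260:460,330:530],(600,600)))
```

```text
[-2.27  1.09 11.95] [0.47 0.57 0.62]
t 42.16 tcp [0.5191 0.0086 0.1049] rpy [-1.7994e+02 -5.0000e-02  1.1350e+01] F [-2.3  1.2 12.8] w -0.0
```

View pics/c9.png

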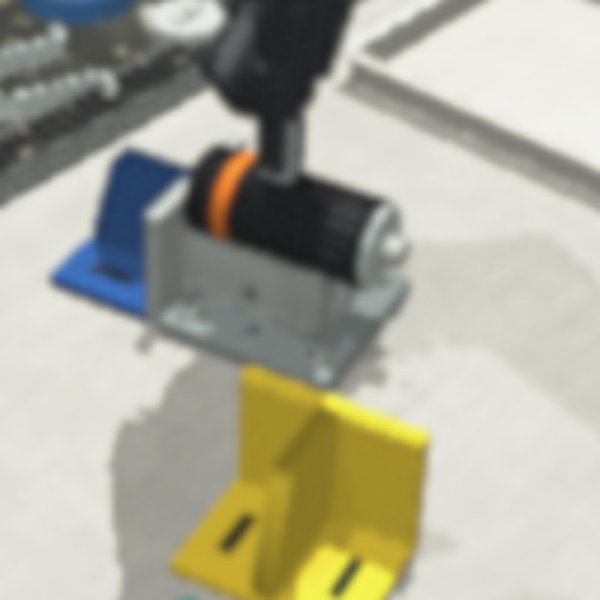

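The picture shows the fingers pressing on the barrel's crown at (280,170), the lens end at the steel leg (190,200), and the plate flush. The force is steady at about 12 N, so I'm handing in.

```bash
python3 -c "
from bench import ticket; print(ticket.hand_in())"
```

```text
the job is handed in; nothing more can be done
None
```

The job is handed in at about 42 s of robot time: the blue plate stands flush and centred in front of the bracket and released, the barrel lies in the V with its lens end at the steel face, and the closed fingers are pressing it down with about 12 N.

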